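# Make the beam safe and point out the iris

### The arm

A 7-joint arm with a two-finger parallel gripper is mounted at the origin on the work surface. World frame = base frame: x ahead of the robot, y to its left, z up, the work surface at z = 0. Lengths are in m, angles in rad, forces in N, time in s.
With the tool pointing down it reaches from about 0.425 to 0.925 m from the base axis. Payload 6.8 kg.
Tool frame: the origin (TCP) lies midway between the tips of the shut fingers; the grasp point (between the pads) lies 19 mm behind it; z points along the fingers, y is the line along which they close (so a half turn about z gives the same grasp; the last joint's range is limited). The gripper opens to 85 mm and grips with 20 to 120 N. Pads are 22 mm wide; open, the fingers measure 114 mm over their backs; the gripper's body (76 mm by 85 mm) begins 54 mm behind the grasp point. The pads swing forward as they close: fully open they stand 13 mm farther back than shut.
Start: joints at [1.15, 0.477, 0.022, 1.555, -0.011, 1.109, -0.083], TCP at [0.208, -0.642, 0.231] pointing down, gripper open.
Joint ranges: [-2.96, 2.96], [-0.34, 2.1], [-1.41, 1.46], [0.24, 2.44], [-1.37, 4.51], [0.17, 1.92], [-2.96, 2.96]. Speed limits (rad/s): [2.39, 2.39, 3.14, 3.14, 3.14, 3.14, 3.14].

### API

Orientations are given as a unit quaternion [w, x, y, z].
In Python, from station import * gives the robot as it stands. The module is installed in compiled form; this text tells all that it offers.
- The arm moves only by the shell command python3 -m jog 'ROWS' [OPENING] [FORCE]. ROWS is JSON, a list of rows, each an object of numbers: "x", "y", "z": the shift along the tool's x, y, z in m; "ax", "ay", "az": the turn, a rotation vector about the tool's x, y, z in rad. In form: [{"x": .., "y": .., "z": .., "ax": .., "ay": .., "az": ..}, ...]. A call has 1 to 12 rows; each row is the pose to reach, as a shift and turn from the pose commanded when the call began, along the tool's axes at that moment; what a row does not reach only later rows make up. A row lasts 1/10 s, in which the tool goes at most 50 mm and 8.59 degrees, less where a joint would pass 70% of its speed; a pose out of reach is approached as far as the arm can. A call with a gripper value outside its range is refused whole. OPENING is the opening, from 0 (shut) to 1 (fully open), set as the call begins (- or left out, the last holds). The fingers move at their own pace and stop on an object; FORCE is the grip in N (left out, the last holds). Time passes only in rows, so rows that repeat a pose let the fingers close. It gives the time, the measured TCP pose, the force, the opening and the grip force at its end, in the units of the state.
- get_obs(): the state, without advancing time (a new reading comes with each control period).
- read_camera(name): name is "scene" or "top" or "wrist"; returns the picture (480x640x3 uint8, red, green, blue); there is no depth.
- camera_params(name): a dict with "K" (3x3 intrinsics, pixels), "origin" and "attitude" of the camera in the world. Camera axes: x right, y up, looking along -z (the intrinsics and any distortion apply to the point x, -y, -z); pixel columns grow to the right and rows downward; lengths in m; the calibration is good to about 2 mm. A picture is of the moment at which its call begins: read the wrist's pose just before it. camera_params takes no time and is no camera call; for the wrist camera it gives the pose at the moment of the call.
- hand_in(): hands the job in; it is judged then, once.
The state is a dict: "t": time; "q": joint angles; "joint_vel": joint speeds; "joint_torque": joint torques, N m; "eef_pos": TCP position; "tool_rot": TCP orientation; "contact_force": force on the tool from outside, world axes, zero at the start; "torque": the same for the moment, N m; "gripper_width": opening from 0.0 (shut) to 1.0 (fully open); "grasp_force": force on a finger pad.
Only numpy, scipy, OpenCV 4.12 (cv2) and the standard library are available. Lean on these libraries where they do the work, as an engineer would, in place of code of your own. Each camera call takes 0.05 s, during which the arm holds its last target. There are 200 camera calls.

### The job

The trainee needs to know which part is the iris, but make the laser safe before your hand goes near it: with your fingertips, push the red tab of the laser head's shutter across until it is fully home at the green-dot end. Then point at the iris from straight above, fingertips just clear of its top, hold still there for three seconds without touching it, and finish still pointing. Leave everything else as it stands.

Things in the scene. Friction and masses are not known exactly. Their poses are not given: they have to be found in the camera images.
- shutter (a joint): The laser's manual beam shutter: a slide on the top of the laser head's front end. 0 is open, 0.022 m is fully closed (end stop); it may start up to 4 mm from open. It stays where it is left and takes about 2 N to move.
- shutter_tab (a point): Centre of the top face of the red shutter tab. The tab is 8 mm by 10 mm (10 mm along its travel) and rises 18 mm above the flat black top of the shutter housing; nothing on the laser head but the tab rises above that top. The point's y axis is horizontal and is the direction that closes the shutter (from the red dot towards the green dot); its x axis points along the beam, its z up. It moves with the tab.
- laser: Light grey laser head bolted to the grey breadboard, with a black shutter housing 84 mm wide and 18 mm thick across its front end; the head runs 174 mm back from there. Origin: on the breadboard straight below the middle of the shutter housing; x along the beam (out of the front), y towards the shutter's closed side, z up. Top of the shutter housing 130 mm above the origin, the rest of the head 126 mm.
- iris_top (a point): The point to be pointed at: the top of the rim of the iris's ring, in the middle of its thickness, 143 mm above the bench. z up, x along the ring's axis.
- iris: The iris diaphragm: black upright ring 60 mm across and 14 mm thick, closed by steel leaves with a 9 mm hole in the middle, with a short brass lever ending in a brass ball on the upper part of its own +y side (reaching 40 mm sideways from the axis, not above the ring's top). It stands loose on the grey breadboard: steel foot 64 mm across, post 25 mm thick, top 125 mm above the foot's underside. Origin: centre of the foot's underside, z up, x along its optical axis.
- lens: A lens in a black upright ring 60 mm across and 14 mm thick, pale blue glass, no lever. Leave alone. It stands loose on the grey breadboard: steel foot 64 mm across, post 25 mm thick, top 125 mm above the foot's underside. Origin: centre of the foot's underside, z up, x along its optical axis.
- mirror: A mirror in a square black two-plate mount, 58 mm wide, with two bare aluminium adjuster knobs at the back. Leave alone. It stands loose on the grey breadboard: steel foot 64 mm across, post 25 mm thick, top 125 mm above the foot's underside. Origin: centre of the foot's underside, z up, x along its optical axis.
- sensor: A power sensor: blue drum 60 mm across and 34 mm deep with a small dark window. Leave alone. It stands loose on the grey breadboard: steel foot 64 mm across, post 25 mm thick, top 125 mm above the foot's underside. Origin: centre of the foot's underside, z up, x along its optical axis.
- driver: Orange-handled screwdriver, 160 mm long and about 25 mm thick at the handle, lying on the near edge of the breadboard. Leave alone.
- marker: Marker pen, white with a black cap, 130 mm long and 15 mm thick, lying on the far edge of the breadboard. Leave alone.
- goggles: Orange laser safety goggles, 136 mm wide and 51 mm high, lying on the wooden bench at the robot's right. Leave alone.
- screwtin: Open steel bowl for screws, 68 mm across, 32 mm high, on the far left of the breadboard. Leave alone.
Mind the look-alikes: they are no part of the job. What is shaped like the iris but orange is not meant.

How it is judged:
On the way, in this order (a step that is already met when the one before it is completed fails the run):
1. the shutter is pushed fully closed (value of joint shutter above 0.0185 m), for 0.2 s.
2. the fingertips point at the iris from just above its top for at least two seconds (horizontal distance between the grasp point and iris_top below 0.02 m and z of the grasp point in the frame of iris_top between 0.012 and 0.06 m and value of joint shutter above 0.0185 m), for 2 s.
At the end, for the whole second after the job is handed in: Shutter closed 18.5 mm or more of 22 mm; the point between the finger pads (about 20 mm behind the fingertips) within 20 mm sideways of the iris top and 12 to 60 mm above it; iris upright and within 5 mm of its start, other optics 6 mm, small things 10 mm (all of step 2 and distance of each of lens, mirror, sensor from where it was at the start of the episode below 0.006 m and distance of each of driver, marker, goggles, screwtin from where it was at the start of the episode below 0.01 m and distance of iris from where it was at the start of the episode below 0.005 m and angle between iris's own z axis and vertical below 0.1 rad); the robot touches nothing.
It fails at once if the hand comes within 70 mm of the iris top while the shutter is still open (distance between the grasp point and iris_top below 0.07 m and value of joint shutter below 0.0185 m).
It fails at once if the iris is touched, shifted, tipped or lifted (contact force between iris and the fingers above 0.3 N or contact force between iris and the arm above 0.3 N or distance of iris from where it was at the start of the episode above 0.005 m or angle between iris's own z axis and vertical above 0.1 rad).
It fails at once if the laser head is touched by the arm or hand other than with the fingers (contact force between laser and the arm above 2 N).
It fails at once if another optic is shifted, tipped or lifted (distance of any of lens, mirror, sensor from where it was at the start of the episode above 0.006 m or angle between any of lens, mirror, sensor's own z axis and vertical above 0.1 rad).
It fails at once if a tool, the marker, the goggles or the tin is moved or lifted (distance of any of driver, marker, goggles, screwtin from where it was at the start of the episode above 0.01 m).
It also fails if it takes over 40 s, if anything falls off the work surface, if the arm or the gripper's body presses on something with over 40 N, if the wrist force passes 120 N, or if a joint passes its speed limit or range.

## Working session

There is one attempt and no reset: what is moved stays moved. The work goes in short steps, Python scripts to look and compute and a shell command to move; the robot and the scene stay as the last step left them, time stands still between calls to the robot, and variables do not carry over. Pictures are saved under pics/ and viewed, at most 12 in all, crops included, and the job is handed in when it is done.

```bash
mkdir -p pics; python3 - <<'E'
from station import *
import cv2
o=get_obs();print(o['t'],o['eef_pos'],o['tool_rot'],o['gripper_width'])
for n in("scene","top"):
    p=camera_params(n);print(n,p)
    cv2.imwrite(f"pics/{n}.png",read_camera(n)[:,:,::-1])
E
```

```text
0.0 [ 0.20749442 -0.64167881  0.23034352] [-8.87820482e-04  9.87791339e-01  1.55780086e-01 -2.17967906e-04] 1.0008074110787597
scene {'K': array([[623.06529098,   0.        , 319.99408958],
       [  0.        , 623.06529098, 240.07514743],
       [  0.        ,   0.        ,   1.        ]]), 'origin': array([ 1.31412295, -0.85772006,  1.03343735]), 'attitude': array([0.84348754, 0.39690834, 0.16484003, 0.32221158])}
top {'K': array([[497.48949756,   0.        , 331.36759265],
       [  0.        , 497.48949756, 235.92461748],
       [  0.        ,   0.        ,   1.        ]]), 'origin': array([ 0.42495699, -0.0632085 ,  1.15780513]), 'attitude': array([-0.70294527, -0.05492657,  0.04486833,  0.70769899])}
```

View pics/top.png

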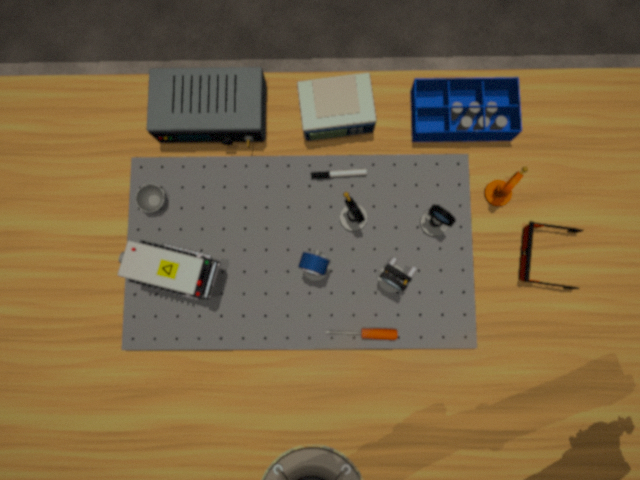

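View pics/scene.png

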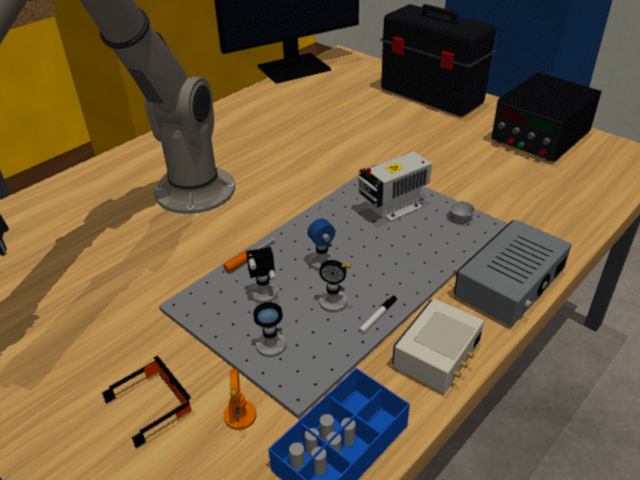

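The top view is right for finding everything. Candidates for the iris are the black ring with a brass lever at top (352,212), the black ring with blue glass, i.e. the lens, at (438,218), and the orange look-alike at (500,190). By the description it's (352,212). Next is one close crop to check this and the shutter.

```bash
cat >h.py <<'E'
from station import *
import cv2, numpy as np
from scipy.spatial.transform import Rotation as R
def rot(q): return R.from_quat(np.roll(q,-1)).as_matrix()
def ray(n,u,v,z,p=None):
    p=p or camera_params(n); K=p['K']
    d=rot(p['attitude'])@np.array([(u-K[0,2])/K[0,0],-(v-K[1,2])/K[1,1],-1])
    o=np.array(p['origin']); return o+d*(z-o[2])/d[2]
def proj(n,X):
    p=camera_params(n); K=p['K']; c=rot(p['attitude']).T@(np.array(X)-p['origin'])
    return np.array([K[0,2]-K[0,0]*c[0]/c[2], K[1,2]+K[1,1]*c[1]/c[2]])
E
python3 - <<'E'
import cv2,numpy as np
t=cv2.imread('pics/top.png');s=cv2.imread('pics/scene.png')
f=lambda im,x,y,w,h:cv2.resize(im[y:y+h,x:x+w],(400,300),interpolation=cv2.INTER_CUBIC)
cv2.imwrite('pics/crop.png',np.vstack([np.hstack([f(t,175,240,60,45+15-15),f(t,325,185,60,45)]),np.hstack([f(s,350,150,80,60),f(s,300,250,80,60)])]))
from h import *
print(ray('top',352,212,.143),ray('top',207,268,.148),ray('top',330,253,.143))
E
```

```text
[ 0.61908917 -0.09221992  0.143     ] [0.50451347 0.20479935 0.148     ] [ 0.53397168 -0.04614345  0.143     ]
```

View pics/crop.png

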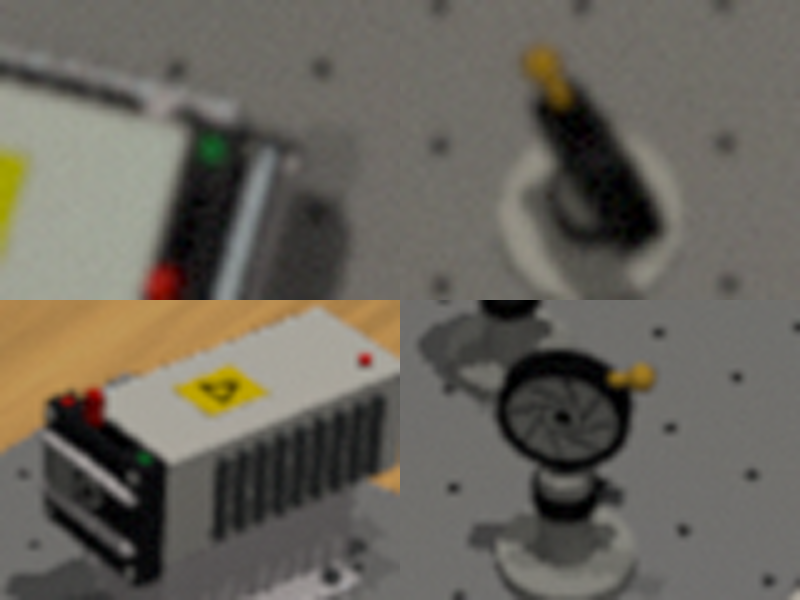

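The crop confirms it: the black ring with leaves and brass lever, at top (~355,210) and scene (~333,265), is the iris. On the laser, the red tab is at top (~200,282) and scene (~368,171), the green dot at top (207,262) and scene (379,182), and the red dot at scene (364,170).

```bash
python3 - <<'E'
from h import *
for n in('top','scene'):
    im=cv2.imread(f'pics/{n}.png');hsv=cv2.cvtColor(im,cv2.COLOR_BGR2HSV)
    box=dict(top=(185,250,225,305),scene=(350,155,390,190))[n]
    for nm,m in(('red',((hsv[...,0]<8)|(hsv[...,0]>172))&(hsv[...,1]>150)&(hsv[...,2]>70)),('grn',(abs(hsv[...,0].astype(int)-65)<20)&(hsv[...,1]>100)&(hsv[...,2]>40))):
        mm=np.zeros(m.shape,np.uint8);x0,y0,x1,y1=box;mm[y0:y1,x0:x1]=m[y0:y1,x0:x1]
        k,l,s,c=cv2.connectedComponentsWithStats(mm)
        for i in range(1,k):
            print(n,nm,s[i],c[i].round(1),[ray(n,*c[i],z)[:2].round(4).tolist() for z in(.148,.157,.166)])
    bx=dict(top=(335,185,375,225),scene=(312,253,350,300))[n];x0,y0,x1,y1=bx
    m=np.zeros(im.shape[:2],np.uint8);m[y0:y1,x0:x1]=(hsv[y0:y1,x0:x1,2]<50)
    k,l,s,c=cv2.connectedComponentsWithStats(m);i=1+np.argmax(s[1:,4]);print(n,'iris',s[i],c[i])
    pts=np.argwhere(l==i)[:,::-1].astype(np.float32);r=cv2.minAreaRect(pts);print(r)
    b=cv2.boxPoints(r)
    if n=='top':
        for p in b: print(p,ray(n,*p,.113).round(4),ray(n,*p,.143).round(4))
    print(n,'housing',)
E
python3 - <<'E'
import cv2,numpy as np
t=cv2.imread('pics/top.png')
f=lambda x,y,w,h:cv2.resize(t[y:y+h,x:x+w],(400,300),interpolation=cv2.INTER_NEAREST)
cv2.imwrite('pics/c2.png',np.hstack([f(185,255,60,45),f(335,190,48,36)]))
E
```

```text
top red [197 280   5   6  22] [198.9 282.5] [[0.4751, 0.2205], [0.4747, 0.218], [0.4742, 0.2155]]
top red [196 291   4   5  17] [197.5 293.4] [[0.4532, 0.2226], [0.453, 0.2201], [0.4527, 0.2176]]
top grn [205 260   4   5  17] [206.4 261.9] [[0.517, 0.2064], [0.5162, 0.204], [0.5154, 0.2016]]
top iris [345 199  19  24 226] [354.21681416 211.40707965]
((352.5000305175781, 211.00001525878906), (25.491174697875977, 13.416407585144043), 63.43495178222656)
[340.80002 202.60002] [ 0.6455 -0.0693  0.113 ] [ 0.6392 -0.0692  0.143 ]
[352.80002 196.60002] [ 0.6584 -0.0952  0.113 ] [ 0.6517 -0.0943  0.143 ]
[364.20004 219.40001] [ 0.6086 -0.1189  0.113 ] [ 0.6033 -0.1173  0.143 ]
[352.20004 225.40001] [ 0.5958 -0.0932  0.113 ] [ 0.5909 -0.0923  0.143 ]
top housing
scene red [362 169   3   2   5] [363.2 169.6] [[0.4531, 0.2224], [0.4619, 0.2115], [0.4706, 0.2005]]
scene red [367 168   3   7  14] [368.4 170.6] [[0.4666, 0.2274], [0.4752, 0.2164], [0.4838, 0.2053]]
scene grn [377 180   4   3   7] [378.4 181.1] [[0.5167, 0.2057], [0.5248, 0.1949], [0.5329, 0.1841]]
scene iris [319 260  27  25 266] [332.41729323 269.88345865]
((332.4000244140625, 271.70001220703125), (26.385601043701172, 23.255107879638672), 26.56505012512207)
scene housing
```

View pics/c2.png

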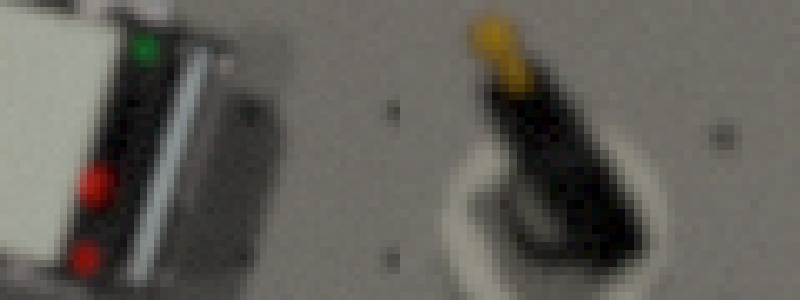

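Both views agree. The red dot is at (.453,.2225), the green dot at (.517,.206) and the tab at (.475,.217). The closing direction is (.968,-.25), and the tab sits at the open end. The iris is near (.625,-.094). I'll raise the arm, shut the fingers and swing over, aligning tool y with the push direction (az −1.0).

```bash
python3 -m jog '[{"z":-0.04},{"z":-0.08},{"x":0.03,"y":-0.025,"z":-0.09},{"x":0.06,"y":-0.05,"z":-0.09,"az":-0.1},{"x":0.09,"y":-0.075,"z":-0.09,"az":-0.2},{"x":0.12,"y":-0.1,"z":-0.09,"az":-0.3},{"x":0.15,"y":-0.125,"z":-0.09,"az":-0.4},{"x":0.18,"y":-0.15,"z":-0.09,"az":-0.5},{"x":0.21,"y":-0.17,"z":-0.09,"az":-0.6},{"x":0.24,"y":-0.19,"z":-0.09,"az":-0.7},{"x":0.27,"y":-0.215,"z":-0.09,"az":-0.85},{"x":0.30,"y":-0.24,"z":-0.09,"az":-1.0}]' 0 20
python3 -c "
from station import *
o=get_obs();print(o['q'].round(3),o['eef_pos'],o['tool_rot'])"
```

```text
[ 1.15   0.478  0.022  1.556 -0.011  1.109 -0.083] [ 0.2075475  -0.64175134  0.23042365] [-7.96846670e-04  9.87791926e-01  1.55776891e-01 -1.92407273e-04]validation failed for argument at $[0]...
```

```bash
python3 -m jog '[{"x":0,"y":0,"z":-0.04,"ax":0,"ay":0,"az":0},{"x":0,"y":0,"z":-0.08,"ax":0,"ay":0,"az":0},{"x":0.03,"y":-0.025,"z":-0.09,"ax":0,"ay":0,"az":0},{"x":0.06,"y":-0.05,"z":-0.09,"ax":0,"ay":0,"az":-0.1},{"x":0.09,"y":-0.075,"z":-0.09,"ax":0,"ay":0,"az":-0.2},{"x":0.12,"y":-0.1,"z":-0.09,"ax":0,"ay":0,"az":-0.3},{"x":0.15,"y":-0.125,"z":-0.09,"ax":0,"ay":0,"az":-0.4},{"x":0.18,"y":-0.15,"z":-0.09,"ax":0,"ay":0,"az":-0.5},{"x":0.21,"y":-0.17,"z":-0.09,"ax":0,"ay":0,"az":-0.6},{"x":0.24,"y":-0.19,"z":-0.09,"ax":0,"ay":0,"az":-0.7},{"x":0.27,"y":-0.215,"z":-0.09,"ax":0,"ay":0,"az":-0.85},{"x":0.30,"y":-0.24,"z":-0.09,"ax":0,"ay":0,"az":-1.0}]' 0 20
python3 -c "
from station import *
o=get_obs();print(o['q'].round(3),o['eef_pos'],o['tool_rot'])"
```

```text
t: 1.3
eef_pos: [0.4197, -0.3201, 0.321]
tool_rot: [-0.0, 0.79, 0.613, -0.0]
contact_force: [1.1, 0.8, -0.7]
gripper_width: -0.007
grasp_force: 0.0
[ 0.808  0.177 -0.314  1.773  0.058  1.202  0.225] [ 0.41972582 -0.32012901  0.32099898] [-2.56458964e-04  7.90396224e-01  6.12595891e-01 -1.32910742e-04]
```

```bash
cat >>h.py <<'E'
def shift(t):
    o=get_obs(); M=rot(o['tool_rot']); print('yaw',np.degrees(np.arctan2(M[1,0],M[0,0])).round(2),'z',M[:,2].round(4)); return (M.T@(np.array(t)-o['eef_pos'])).round(4)
E
python3 -m jog '[{"x":0.02,"y":0,"z":0,"ax":0,"ay":0,"az":0},{"x":0.06,"y":-0.01,"z":0,"ax":0,"ay":0,"az":0},{"x":0.105,"y":-0.02,"z":0,"ax":0,"ay":0,"az":0},{"x":0.15,"y":-0.03,"z":0,"ax":0,"ay":0,"az":0},{"x":0.195,"y":-0.04,"z":0,"ax":0,"ay":0,"az":0},{"x":0.24,"y":-0.05,"z":0,"ax":0,"ay":0,"az":0},{"x":0.285,"y":-0.06,"z":0,"ax":0,"ay":0,"az":0},{"x":0.33,"y":-0.07,"z":0,"ax":0,"ay":0,"az":0},{"x":0.375,"y":-0.08,"z":0,"ax":0,"ay":0,"az":0},{"x":0.42,"y":-0.09,"z":0,"ax":0,"ay":0,"az":0},{"x":0.465,"y":-0.1,"z":0,"ax":0,"ay":0,"az":0},{"x":0.50,"y":-0.11,"z":0,"ax":0,"ay":0,"az":0}]'
python3 -m jog '[{"x":0.02,"y":0,"z":0.02,"ax":0,"ay":0,"az":0},{"x":0.034,"y":-0.006,"z":0.05,"ax":0,"ay":0,"az":0},{"x":0.034,"y":-0.006,"z":0.07,"ax":0,"ay":0,"az":0},{"x":0.034,"y":-0.006,"z":0.07,"ax":0,"ay":0,"az":0},{"x":0.034,"y":-0.006,"z":0.07,"ax":0,"ay":0,"az":0}]'
python3 - <<'E'
from h import *
print(get_obs()['q'].round(3)); print(shift([.441,.226,.156]))
p=camera_params('wrist');im=read_camera('wrist');cv2.imwrite('pics/w1.png',im[:,:,::-1])
for X in([.475,.217,.166],[.453,.2225,.148],[.517,.206,.148]):print(proj('wrist',X).round(1))
E
```

```text
t: 2.5
eef_pos: [0.44, 0.1925, 0.3213]
tool_rot: [-0.0, 0.792, 0.611, 0.0]
contact_force: [0.5, 0.1, -0.7]
gripper_width: -0.002
grasp_force: 0.0
t: 3.0
eef_pos: [0.4434, 0.2241, 0.2515]
tool_rot: [-0.0, 0.792, 0.61, -0.0]
contact_force: [-0.6, -0.6, 0.6]
gripper_width: -0.005
grasp_force: 0.0
[ 0.103  0.251 -0.803  1.906  0.205  1.068 -1.043]
yaw 75.21 z [-7.e-04 -2.e-04 -1.e+00]
[ 0.0013 -0.0027  0.0955]
[369.1 235. ]
[332.7 227.8]
[429.1 227.3]
```

View pics/w1.png

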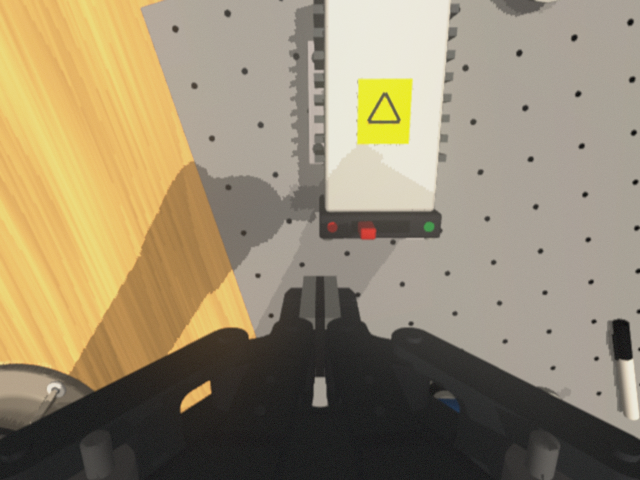

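The wrist view agrees with the estimates: red dot (332,227), tab (368,232), green dot (429,227). Descend next to the tab on its red side.

```bash
python3 -m jog '[{"x":0.001,"y":-0.003,"z":0.03,"ax":0,"ay":0,"az":0},{"x":0.001,"y":-0.003,"z":0.06,"ax":0,"ay":0,"az":0},{"x":0.001,"y":-0.003,"z":0.08,"ax":0,"ay":0,"az":0},{"x":0.001,"y":-0.003,"z":0.09,"ax":0,"ay":0,"az":0},{"x":0.001,"y":-0.003,"z":0.095,"ax":0,"ay":0,"az":0},{"x":0.001,"y":-0.003,"z":0.095,"ax":0,"ay":0,"az":0},{"x":0.001,"y":-0.003,"z":0.095,"ax":0,"ay":0,"az":0}]'
python3 - <<'E'
from h import *
print(shift([.475,.217,.156]))
p=camera_params('wrist');im=read_camera('wrist');cv2.imwrite('pics/w2.png',im[150:390,160:480,::-1])
E
```

```text
t: 3.75
eef_pos: [0.4416, 0.2265, 0.1574]
tool_rot: [0.0, 0.792, 0.61, 0.001]
contact_force: [-0.0, 0.3, 0.3]
gripper_width: -0.004
grasp_force: 0.0
yaw 75.2 z [ 1.8e-03  8.0e-04 -1.0e+00]
[-0.0006  0.0347  0.0015]
```

View pics/w2.png

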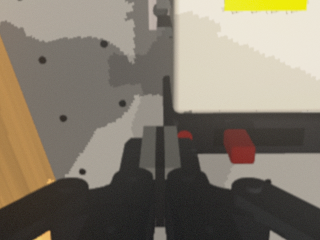

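The fingertips are at crop (160,150), beside the tab at (238,145) and level with it. Push.

```bash
python3 -m jog '[{"x":0,"y":0.006,"z":0,"ax":0,"ay":0,"az":0},{"x":0,"y":0.012,"z":0,"ax":0,"ay":0,"az":0},{"x":0,"y":0.016,"z":0,"ax":0,"ay":0,"az":0},{"x":0,"y":0.020,"z":0,"ax":0,"ay":0,"az":0},{"x":0,"y":0.024,"z":0,"ax":0,"ay":0,"az":0},{"x":0,"y":0.028,"z":0,"ax":0,"ay":0,"az":0},{"x":0,"y":0.032,"z":0,"ax":0,"ay":0,"az":0},{"x":0,"y":0.035,"z":0,"ax":0,"ay":0,"az":0},{"x":0,"y":0.035,"z":0,"ax":0,"ay":0,"az":0}]'
python3 - <<'E'
from h import *
im=read_camera('wrist');cv2.imwrite('pics/w3.png',im[150:390,160:480,::-1])
print(shift([.475,.217,.156]))
E
```

```text
t: 4.7
eef_pos: [0.4752, 0.2171, 0.1563]
tool_rot: [0.0, 0.792, 0.61, 0.0]
contact_force: [0.1, 0.3, 0.6]
gripper_width: -0.002
grasp_force: 0.4
yaw 75.2 z [ 4.e-04  1.e-04 -1.e+00]
[-0.     -0.      0.0002]
```

View pics/w3.png

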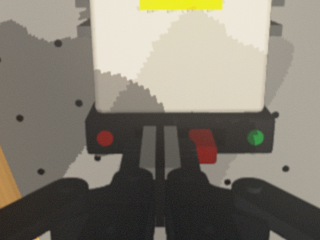

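The tab is at crop (203,145), against the finger's right side and partway along. Continue in small steps.

```bash
python3 -m jog '[{"x":0,"y":0.002,"z":0,"ax":0,"ay":0,"az":0},{"x":0,"y":0.004,"z":0,"ax":0,"ay":0,"az":0},{"x":0,"y":0.006,"z":0,"ax":0,"ay":0,"az":0},{"x":0,"y":0.006,"z":0,"ax":0,"ay":0,"az":0}]'
python3 -m jog '[{"x":0,"y":0.001,"z":0,"ax":0,"ay":0,"az":0},{"x":0,"y":0.002,"z":0,"ax":0,"ay":0,"az":0},{"x":0,"y":0.002,"z":0,"ax":0,"ay":0,"az":0}]'
python3 - <<'E'
from h import *
im=read_camera('wrist')
hsv=cv2.cvtColor(im,cv2.COLOR_RGB2HSV)
def pick(m,nm):
    k,l,s,c=cv2.connectedComponentsWithStats(m.astype(np.uint8))
    for i in range(1,k):
        if s[i,4]>25: print(nm,s[i],c[i].round(1),ray('wrist',*c[i],.148)[:2].round(4),ray('wrist',*c[i],.166)[:2].round(4))
pick(((hsv[...,0]<8)|(hsv[...,0]>172))&(hsv[...,1]>150)&(hsv[...,2]>60),'red')
pick((abs(hsv[...,0].astype(int)-65)<20)&(hsv[...,1]>100)&(hsv[...,2]>40),'grn')
print(get_obs()['contact_force'])
E
```

```text
t: 5.15
eef_pos: [0.4781, 0.2163, 0.1559]
tool_rot: [-0.001, 0.792, 0.611, -0.002]
contact_force: [-9.3, 1.0, 5.2]
gripper_width: 0.002
grasp_force: 4.9
t: 5.45
eef_pos: [0.4784, 0.2162, 0.1558]
tool_rot: [-0.002, 0.791, 0.611, -0.003]
contact_force: [-13.7, 2.9, 8.6]
gripper_width: 0.001
grasp_force: 7.6
red [249 281  16  15 184] [256.8 287.8] [0.4521 0.2233] [0.4576 0.2306]
red [355 287  19  27 332] [364.6 302. ] [0.4963 0.2049] [0.4964 0.2144]
grn [401 282  15  13 129] [407.8 288.4] [0.516  0.2066] [0.5137 0.2159]
[-12.95122856   2.28051093   8.53289036]
```

Force jumped to 14 N with no more motion, and the tab now sits at x≈.496, so it is against the end stop. Back off and lift, then check.

```bash
python3 -m jog '[{"x":0,"y":-0.01,"z":0,"ax":0,"ay":0,"az":0},{"x":0,"y":-0.02,"z":0,"ax":0,"ay":0,"az":0},{"x":0,"y":-0.02,"z":-0.03,"ax":0,"ay":0,"az":0},{"x":0,"y":-0.02,"z":-0.07,"ax":0,"ay":0,"az":0},{"x":0,"y":-0.02,"z":-0.11,"ax":0,"ay":0,"az":0},{"x":0,"y":-0.02,"z":-0.14,"ax":0,"ay":0,"az":0},{"x":0,"y":-0.02,"z":-0.14,"ax":0,"ay":0,"az":0}]'
python3 - <<'E'
from h import *
im=read_camera('wrist');cv2.imwrite('pics/w4.png',im[:,:,::-1])
for d in(0,.0185,.022):print(d,proj('wrist',[.475+.968*d,.217-.25*d,.166]).round(1))
t=read_camera('top');s=read_camera('scene');cv2.imwrite('pics/top2.png',t[:,:,::-1])
hsv=cv2.cvtColor(im,cv2.COLOR_RGB2HSV)
m=(((hsv[...,0]<8)|(hsv[...,0]>172))&(hsv[...,1]>150)&(hsv[...,2]>60)).astype(np.uint8)
k,l,st,c=cv2.connectedComponentsWithStats(m)
for i in range(1,k):
    if st[i,4]>25:print(st[i],c[i].round(1))
f=lambda im,x,y,w,h:cv2.resize(im[y:y+h,x:x+w],(400,300),interpolation=cv2.INTER_CUBIC)
# iris estimates: green foot circle & ring
for X in([.6272,-.0941,.113],[.625,-.094,.143],[.625,-.094,.018]):print(proj('top',X).round(1),proj('scene',X).round(1))
E
python3 - <<'E'
import cv2,numpy as np
a=cv2.imread('pics/w4.png')[120:420,220:620];b=cv2.imread('pics/scene.png')[253:307:,296:368];b=cv2.resize(b,(400,300),interpolation=cv2.INTER_NEAREST)
cv2.imwrite('pics/c4.png',np.hstack([a,b]))
E
```

```text
t: 6.2
eef_pos: [0.465, 0.2216, 0.3007]
tool_rot: [0.001, 0.792, 0.61, 0.004]
contact_force: [0.3, 1.4, -1.3]
gripper_width: 0.001
grasp_force: 0.0
0 [333.8 219.8]
0.0185 [358.2 219.6]
0.022 [362.8 219.6]
[371   0  10   7  59] [375.3   2.6]
[352 215  13   9 107] [358.4 219.1]
[352.5 210.9] [332.9 270. ]
[352.8 209.2] [332.1 259.3]
[351.3 219.6] [332.6 300.2]
```

View pics/c4.png

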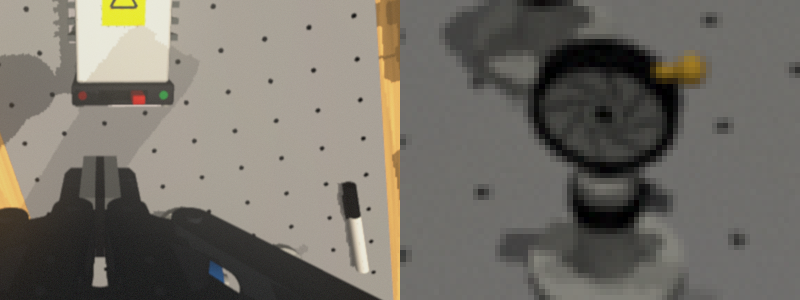

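```bash
python3 - <<'E'
from h import *
im=cv2.imread('pics/w4.png');hsv=cv2.cvtColor(im,cv2.COLOR_BGR2HSV)
def blob(m,box):
    x0,y0,x1,y1=box;mm=np.zeros(m.shape,np.uint8);mm[y0:y1,x0:x1]=m[y0:y1,x0:x1]
    k,l,s,c=cv2.connectedComponentsWithStats(mm);i=1+np.argmax(s[1:,4]);return s[i],c[i]
red=((hsv[...,0]<8)|(hsv[...,0]>172))&(hsv[...,1]>90)&(hsv[...,2]>50)
grn=(abs(hsv[...,0].astype(int)-65)<20)&(hsv[...,1]>80)&(hsv[...,2]>40)
r=blob(red,(290,205,312,226));t=blob(red,(340,205,372,232));g=blob(grn,(372,205,395,226))
print(r,t,g)
d=ray('wrist',*r[1],.148);e=ray('wrist',*g[1],.148);u=(e-d)/np.linalg.norm(e-d);mid=(d+e)/2
print(np.linalg.norm(e-d),[(z,((ray('wrist',*t[1],z)-mid)@u).round(4)) for z in(.157,.162,.166)])
# right and left edges at top height
s=t[0]
for x in(s[0]-.5,s[0]+s[2]-.5):print(((ray('wrist',x,t[1][1],.166)-mid)@u).round(4))
im=cv2.imread('pics/w1.png')
E
```

```text
(array([298, 211,   9,   9,  67], dtype=int32), array([302.08955224, 215.08955224])) (array([351, 211,  15,  14, 192], dtype=int32), array([357.6875    , 217.58333333])) (array([379, 211,   9,   9,  65], dtype=int32), array([383.        , 214.70769231]))
0.06460172067747622 [(0.157, np.float64(0.0112)), (0.162, np.float64(0.0107)), (0.166, np.float64(0.0103))]
0.0049
0.0162
```

Measured against the two dots, the tab is about +10.5 mm past the middle, at its closed end (±11 mm travel). Now go over the iris at a safe height and re-measure it with the wrist camera.

```bash
python3 -m jog '[{"x":-0.02,"y":0.015,"z":0,"ax":0,"ay":0,"az":0},{"x":-0.05,"y":0.04,"z":0,"ax":0,"ay":0,"az":0},{"x":-0.085,"y":0.065,"z":0,"ax":0,"ay":0,"az":0},{"x":-0.12,"y":0.09,"z":0,"ax":0,"ay":0,"az":0},{"x":-0.155,"y":0.115,"z":0,"ax":0,"ay":0,"az":0},{"x":-0.19,"y":0.14,"z":0,"ax":0,"ay":0,"az":0},{"x":-0.225,"y":0.165,"z":0,"ax":0,"ay":0,"az":0},{"x":-0.26,"y":0.19,"z":0,"ax":0,"ay":0,"az":0},{"x":-0.29,"y":0.215,"z":0.01,"ax":0,"ay":0,"az":0},{"x":-0.315,"y":0.234,"z":0.02,"ax":0,"ay":0,"az":0},{"x":-0.315,"y":0.234,"z":0.02,"ax":0,"ay":0,"az":0},{"x":-0.315,"y":0.234,"z":0.02,"ax":0,"ay":0,"az":0}]'
python3 - <<'E'
from h import *
p=camera_params('wrist');im=read_camera('wrist');cv2.imwrite('pics/w5.png',im[:,:,::-1])
print(p); print(shift([.626,-.094,.18]),proj('wrist',[.626,-.094,.143]))
E
```

```text
t: 7.55
eef_pos: [0.6079, -0.1444, 0.2739]
tool_rot: [-0.002, 0.793, 0.61, -0.001]
contact_force: [-0.2, 0.6, 0.2]
gripper_width: 0.002
grasp_force: 0.0
{'K': array([[372.55138291,   0.        , 319.55827454],
       [  0.        , 372.55138291, 229.74521663],
       [  0.        ,   0.        ,   1.        ]]), 'origin': array([ 0.62669202, -0.07732602,  0.41567778]), 'attitude': array([ 0.98205171, -0.13753967,  0.02047949, -0.12742788])}
yaw 75.27 z [-0.0024  0.0013 -1.    ]
[0.0518 0.005  0.0949] [326.5384614  148.75905852]
```

View pics/w5.png

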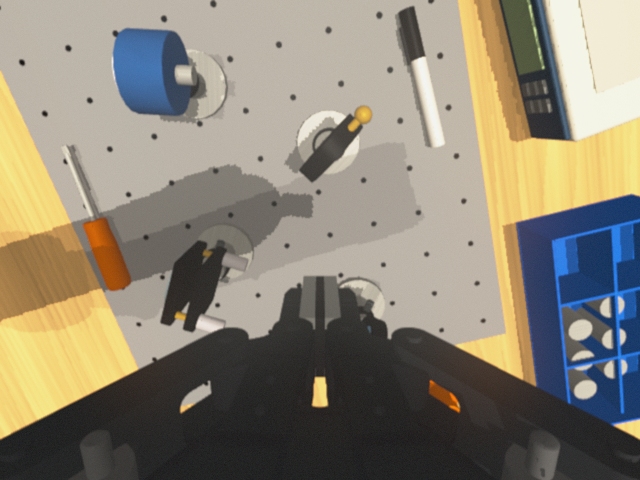

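The wrist view shows the iris ring centred at (331,149) with the brass ball at (363,114). That is 4.5 px, or about 3 mm, to the right of my estimate. Move over it (x .052, y .008), then come down to a TCP height of ~.163, 20 mm above the rim.

```bash
python3 -m jog '[{"x":0.02,"y":0.003,"z":0,"ax":0,"ay":0,"az":0},{"x":0.04,"y":0.006,"z":0.01,"ax":0,"ay":0,"az":0},{"x":0.052,"y":0.008,"z":0.03,"ax":0,"ay":0,"az":0},{"x":0.052,"y":0.008,"z":0.05,"ax":0,"ay":0,"az":0},{"x":0.052,"y":0.008,"z":0.07,"ax":0,"ay":0,"az":0},{"x":0.052,"y":0.008,"z":0.08,"ax":0,"ay":0,"az":0},{"x":0.052,"y":0.008,"z":0.08,"ax":0,"ay":0,"az":0},{"x":0.052,"y":0.008,"z":0.08,"ax":0,"ay":0,"az":0}]'
python3 - <<'E'
from h import *
print(get_obs()['eef_pos'],proj('wrist',[.629,-.094,.143]))
im=read_camera('wrist');cv2.imwrite('pics/w6.png',im[:,:,::-1])
E
```

```text
t: 8.4
eef_pos: [0.6302, -0.0952, 0.1971]
tool_rot: [0.0, 0.792, 0.611, 0.0]
contact_force: [0.9, -0.1, -0.6]
gripper_width: -0.002
grasp_force: 0.0
[ 0.63015686 -0.09517238  0.19713144] [316.53513373 251.71207025]
```

View pics/w6.png

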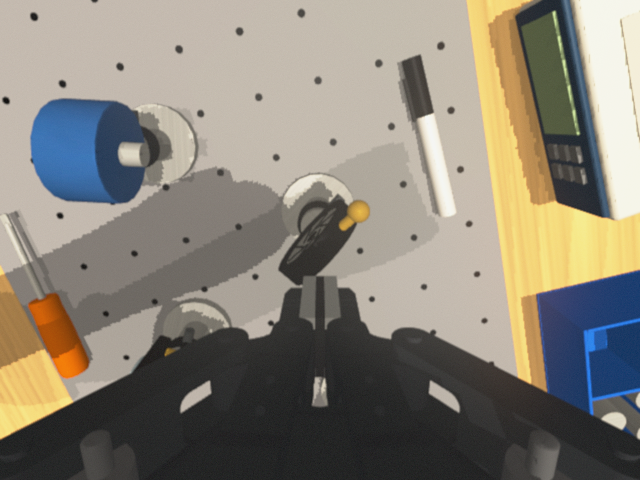

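The ring's rim runs from (285,278) to (350,235), with its middle near (322,257). That is right under the fingertips, within ~3 mm. Final descent, then hold.

```bash
python3 -m jog '[{"x":-0.001,"y":0,"z":0.01,"ax":0,"ay":0,"az":0},{"x":-0.002,"y":0.001,"z":0.02,"ax":0,"ay":0,"az":0},{"x":-0.002,"y":0.001,"z":0.028,"ax":0,"ay":0,"az":0},{"x":-0.002,"y":0.001,"z":0.034,"ax":0,"ay":0,"az":0},{"x":-0.002,"y":0.001,"z":0.034,"ax":0,"ay":0,"az":0},{"x":-0.002,"y":0.001,"z":0.034,"ax":0,"ay":0,"az":0}]'
for i in 1 2 3; do python3 -m jog '[{"x":0,"y":0,"z":0,"ax":0,"ay":0,"az":0},{"x":0,"y":0,"z":0,"ax":0,"ay":0,"az":0},{"x":0,"y":0,"z":0,"ax":0,"ay":0,"az":0},{"x":0,"y":0,"z":0,"ax":0,"ay":0,"az":0},{"x":0,"y":0,"z":0,"ax":0,"ay":0,"az":0},{"x":0,"y":0,"z":0,"ax":0,"ay":0,"az":0},{"x":0,"y":0,"z":0,"ax":0,"ay":0,"az":0},{"x":0,"y":0,"z":0,"ax":0,"ay":0,"az":0},{"x":0,"y":0,"z":0,"ax":0,"ay":0,"az":0},{"x":0,"y":0,"z":0,"ax":0,"ay":0,"az":0},{"x":0,"y":0,"z":0,"ax":0,"ay":0,"az":0},{"x":0,"y":0,"z":0,"ax":0,"ay":0,"az":0}]'; done
python3 - <<'E'
from h import *
s=read_camera('scene');cv2.imwrite('pics/s9.png',cv2.resize(s[140:340,200:460,::-1],(780,600),interpolation=cv2.INTER_CUBIC))
print(get_obs()['eef_pos'])
E
```

```text
t: 9.05
eef_pos: [0.6304, -0.0979, 0.1622]
tool_rot: [-0.0, 0.792, 0.61, -0.0]
contact_force: [-0.2, 0.4, 0.2]
gripper_width: 0.002
grasp_force: 0.0
t: 10.25
eef_pos: [0.6304, -0.098, 0.1623]
tool_rot: [0.0, 0.792, 0.61, 0.0]
contact_force: [0.4, 0.1, 0.9]
gripper_width: 0.002
grasp_force: 0.0
t: 11.45
eef_pos: [0.6304, -0.098, 0.1623]
tool_rot: [0.0, 0.792, 0.61, 0.0]
contact_force: [-0.6, -0.4, 0.5]
gripper_width: 0.001
grasp_force: 0.0
t: 12.65
eef_pos: [0.6304, -0.0981, 0.1623]
tool_rot: [0.0, 0.792, 0.61, 0.0]
contact_force: [0.4, -0.2, 0.6]
gripper_width: 0.0
grasp_force: 0.0
[ 0.63035095 -0.09801527  0.16229712]
```

View pics/s9.png

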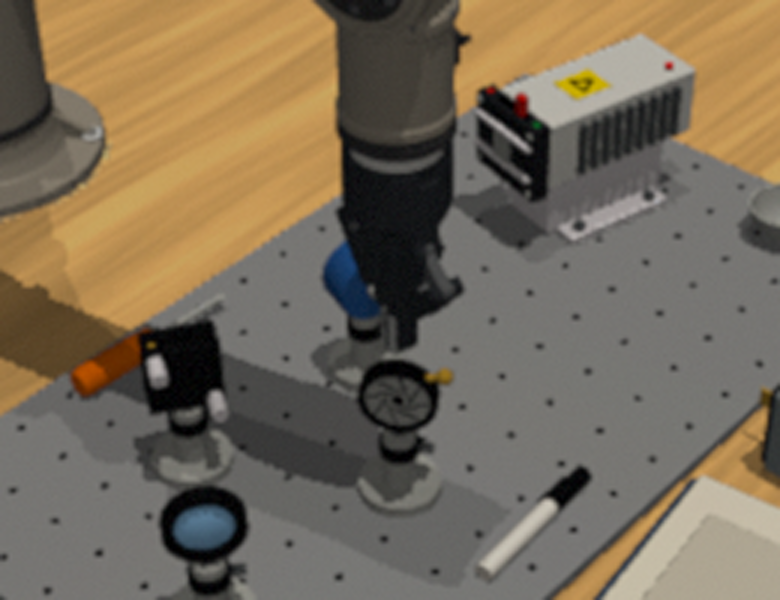

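The fingers at (402,340) are just above the iris ring's top at (400,362) with a gap. The shutter tab at (522,105) is next to the green dot, and nothing else has moved. Hand in.

```bash
python3 -c "
from station import *
print(hand_in())"
```

```text
the job is handed in; nothing more can be done
None
```

I pushed the shutter fully home, then held the fingertips about 2 cm above the iris for over three seconds without touching it; the job is handed in still pointing, but no verdict came back.

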